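# Clip a sample tube into the sprung shaker deck

## Robot

A 7-joint arm with a two-finger parallel gripper is mounted at the origin on the work surface. World frame = base frame: x ahead of the robot, y to its left, z up, the work surface at z = 0. Lengths are in mm, angles in rad, forces in N, time in s.
With the tool pointing down it reaches from about 425 to 875 mm from the base axis. Payload 8.4 kg.
Tool frame: the origin (TCP) lies at the very end of the fingers, on their centre line; the grasp point (between the pads) lies 19 mm behind it; z points along the fingers, y is the line along which they close (so a half turn about z gives the same grasp; the last joint's range is limited). The gripper opens to 87 mm and grips with 3 to 60 N. Pads are 19 mm wide; open, the fingers measure 117 mm over their backs; the gripper's body (75 mm by 190 mm) begins 51 mm behind the grasp point.
Start: joints at [-1.381, 0.333, 0.04, 1.465, -0.013, 1.343, -0.059], TCP at [185.123, 623.051, 222.546] pointing down, gripper open.
Joint ranges: [-2.58, 2.58], [-0.38, 2.09], [-1.3, 1.39], [0.25, 2.4], [-1.5, 4.64], [0.08, 2.09], [-2.65, 2.65]. Speed limits (rad/s): [2.22, 2.22, 2.79, 2.79, 3.14, 3.14, 3.14].

## Interface

Orientations are given as a unit quaternion [w, x, y, z].
In Python, from plant import get_state, snapshot, camera_model, finish_job gives the robot as it stands.
- The arm moves only by the shell command python3 -m crank 'ROWS' [OPENING] [FORCE]. ROWS is JSON, a list of rows, each a list of 2 entries, a list of its own where there are three numbers: the shift along the tool's x, y, z in m, then the turn about the tool's z in degrees. A call has 1 to 20 rows; each row shifts and turns the commanded pose from where the row before left it, along the tool's axes as they then stand; what a row does not reach is not made up. A row lasts 1/12 s, in which the tool goes at most 41.7 mm and 7.16 degrees, less where a joint would pass 70% of its speed; a pose out of reach is approached as far as the arm can. A call is refused whole if a number of a shift passes 0.0417 or a number of a turn 7.16, either way. A call with a gripper value outside its range is refused whole. OPENING is the finger opening in m, from 0 to 0.087, set as the call begins (- or left out, the last holds). The fingers move at their own pace and stop on an object; FORCE is the grip in N (left out, the last holds). Time passes only in rows, so rows that do not move let the fingers close. It gives the time, the measured TCP pose, the force, the opening and the grip force at its end, in the units of the state.
- get_state(): the state, without advancing time (a new reading comes with each control period).
- snapshot(name): name is "scene" or "top"; returns the picture (480x640x3 uint8, blue, green, red); there is no depth.
- camera_model(name): a dict with "fx", "fy", "cx", "cy" (pixels), "R" (3x3) and "t" (3): a world point X has camera coordinates R X + t. Camera axes: x right, y down, z forward; pixel columns grow to the right and rows downward; lengths in mm; the calibration is good to about 2 mm. A picture is of the moment at which its call begins. camera_model takes no time and is no camera call.
- finish_job(): hands the job in; it is judged then, once.
The state is a dict: "clock": time; "q": joint angles; "qvel": joint speeds; "tau": joint torques, N m; "eef_pos": TCP position; "orientation": TCP orientation; "force": force on the tool from outside, world axes, zero at the start; "torque": the same for the moment, N m; "width": finger opening in mm; "finger_force": force on a finger pad.
Only numpy, scipy, OpenCV 4.12 (cv2) and the standard library are available. Lean on these libraries where they do the work, as an engineer would, in place of code of your own. Each camera call takes 0.05 s, during which the arm holds its last target. There are 200 camera calls.

## Task

Take the thicker of the two capped sample tubes from its wooden stand and press it down into both spring clips of the shaker's floating deck until they snap around it, with its bottom end a finger's breadth (about 15 mm) short of the steel end stop. Then slide the clipped tube along until its bottom (not its cap) rests against the stop, and let go, leaving it seated in both clips. Press gently: the deck gives way on its springs and must never be driven down onto its hard stops, and the tube must not be rammed against the end stop. Leave everything else where it is.

Things in the scene. Friction and masses are not known exactly. Their poses are not given: they have to be found in the camera images.
- tube: the thicker tube: rigid white plastic, 28 mm across, 140 mm long, plus a black ribbed cap 34 mm across, 22 mm long; 0.11 to 0.18 kg. Starts lying level in a wooden stand with two V-blocks (50 mm either side of the stand's middle, bare between them), axis 45 mm above the table. Origin: on its axis, middle of the 140 mm white part. x axis: along the tube, from cap to bottom
- tube_base (a point): centre of the tube's flat bottom (uncapped) end, 70 mm from the tube's origin
- tube_neck (a point): point on the tube's axis where white part and cap meet, 70 mm from the origin the other way
- deck_seat (a point): on the shaker (grey machine, aluminium deck 210 x 170 mm, deck face 102 mm above the table when up): where the axis of a seated tube lies, midway between the two clips, 34 mm above the deck face. x axis: horizontal, along the clips' line towards the end stop; z up. It rides down with the deck. For 36 mm either side of it along x the deck is bare: room for a gripper
- clip_far (a point): the clip nearer the end stop, 42 mm from deck_seat along its x axis: 12 mm long, a pad under the tube and two upright steel spring fingers, one each side. This point lies midway between their inner beads, 9 mm above the seated tube's axis; the gap there is 22 mm; flared tips end 9 mm higher. A lowered 28 mm tube first touches when its axis is 9 to 10 mm above this point
- clip_near (a point): the like point of the other clip, 42 mm the other way. Both clips together push back with a peak of about 11 to 18 N, varying with friction; then they snap over the tube and the push falls by half or more as the deck springs up around it. A seated tube slides along its axis against a steady drag of about 2 to 6 N
- end_stop: the end stop, a steel plate 34 mm wide and 42 mm tall standing across the end of the clips' line on the deck. Origin: on its face towards the clips, at the seated tube's axis height, 75 mm from deck_seat along that point's x axis; same axes. The tube's bottom must finally touch this face, pushed with less than 20 N; it gives by up to 1.5 mm above 12 N
- deck (a joint): how far the deck has been pressed down, in m: 0 is up, its hard stops are at 0.030. The deck rides straight down on springs: 2 N starts it moving, then about 0.65 N more per mm. It must never be pressed beyond 0.027; it comes back up by itself (so by the time the clips snap it is 13 to 23 mm down)
- thin_tube: the other, thinner white tube with a black cap: 18 mm across, 130 mm long plus an 18 mm long, 22 mm wide cap; lies in its own wooden stand. Origin on its axis at mid-length. Not part of the job
- cup: loose white plastic mixing cup, 84 mm across, 95 mm tall; origin centre of its underside. Bystander
- filter: loose black and yellow round respirator cartridge, 84 mm across, 40 mm tall; origin centre of its underside. Bystander
- wrench: loose steel wrench lying flat near the far edge of the table. Bystander
- brush: loose flat brush lying at the left. Bystander
- can: loose steel can, 76 mm across, 110 mm tall, at the right; origin centre of its underside. Bystander
Not all that is in view belongs to the job. Leave any blue, green or turquoise look-alike of the tube alone.

How it is judged (in metres and radians):
On the way, in this order (a step that is already met when the one before it is completed fails the run):
1. the tube is snapped into both clips with its bottom still at least 6 mm short of the stop (z of tube_base in the frame of deck_seat between -0.004 and 0.003 m and y of tube_base in the frame of deck_seat between -0.004 and 0.004 m and z of tube_neck in the frame of deck_seat between -0.004 and 0.003 m and y of tube_neck in the frame of deck_seat between -0.004 and 0.004 m and x of tube_base in the frame of end_stop between -0.03 and -0.006 m), for 0.2 s.
2. the seated tube has been slid until its bottom is at the stop (z of tube_base in the frame of deck_seat between -0.004 and 0.003 m and y of tube_base in the frame of deck_seat between -0.004 and 0.004 m and z of tube_neck in the frame of deck_seat between -0.004 and 0.003 m and y of tube_neck in the frame of deck_seat between -0.004 and 0.004 m and x of tube_base in the frame of end_stop above -0.0025 m), for 0.2 s.
At the end, for the whole second after the job is handed in: The thicker tube lies seated in both clips (both its ends within 3 mm of the seated height and 4 mm sideways), its bottom within 3 mm of the end stop, at rest, with the deck back up (less than 6 mm down) and the robot clear (z of tube_base in the frame of deck_seat between -0.004 and 0.003 m and y of tube_base in the frame of deck_seat between -0.004 and 0.004 m and z of tube_neck in the frame of deck_seat between -0.004 and 0.003 m and y of tube_neck in the frame of deck_seat between -0.004 and 0.004 m and x of tube_base in the frame of end_stop between -0.003 and 0.004 m and linear speed of tube below 0.02 m/s and value of joint deck below 0.006 m); the robot touches nothing.
It fails at once if the deck is driven down onto its hard stops (more than 27 mm) (value of joint deck above 0.027 m).
It fails at once if the tube is rammed against the end stop with more than 20 N (contact force between tube and end_stop above 20 N).
It fails at once if another loose thing is moved by more than 30 mm (distance of any of thin_tube, cup, filter, wrench, brush, can from where it was at the start of the episode above 0.03 m).
It also fails if it takes over 69 s, if anything falls off the work surface, if the arm or the gripper's body presses on something with over 40 N, if the wrist force passes 120 N, or if a joint passes its speed limit or range.

## Working session

There is one attempt and no reset: what is moved stays moved. The work goes in short steps, Python scripts to look and compute and a shell command to move; the robot and the scene stay as the last step left them, time stands still between calls to the robot, and variables do not carry over. Pictures are saved under pics/ and viewed, at most 10 in all, crops included, and the job is handed in when it is done.

```bash
ls; mkdir -p pics; python3 - <<'E'
from plant import *
import cv2,numpy as np
s=get_state();print({k:np.round(v,3).tolist() for k,v in s.items()})
for n in("scene","top"):
    cv2.imwrite(f"pics/{n}0.png",snapshot(n)); c=camera_model(n);print(n,c)
E
```

```text
pics
{'clock': 0.0, 'q': [-1.381, 0.334, 0.04, 1.466, -0.013, 1.343, -0.059], 'qvel': [0.002, 0.0, -0.0, -0.001, -0.001, 0.0, -0.0], 'tau': [-0.0, -65.635, 1.335, -40.38, -0.06, 0.044, 0.0], 'eef_pos': [184.994, 622.632, 221.684], 'orientation': [-0.0, 0.144, 0.99, -0.001], 'force': [-0.198, -0.211, -0.109], 'torque': [-0.071, -0.023, 0.066], 'finger_force': 0.0, 'width': 87.08}
scene {'fx': 508.98466461958054, 'fy': 508.98466461958054, 'cx': 329.43511659530515, 'cy': 228.10377551866432, 'R': array([[ 0.28043731,  0.9597845 , -0.01298592],
       [ 0.78069809, -0.23593969, -0.57865616],
       [-0.55844911,  0.1521387 , -0.81546822]]), 't': array([-150.6749142 , -350.53105719, 1752.06632373])}
top {'fx': 505.48655864457834, 'fy': 505.48655864457834, 'cx': 325.71186930885585, 'cy': 245.87341767917044, 'R': array([[ 7.56239671e-03, -9.99971404e-01, -3.41226412e-05],
       [-9.85200237e-01, -7.44484457e-03, -1.71245632e-01],
       [ 1.71240481e-01,  1.32864504e-03, -9.85228366e-01]]), 't': array([  19.70635788,  534.1089062 , 1128.53277026])}
```

View pics/scene0.png

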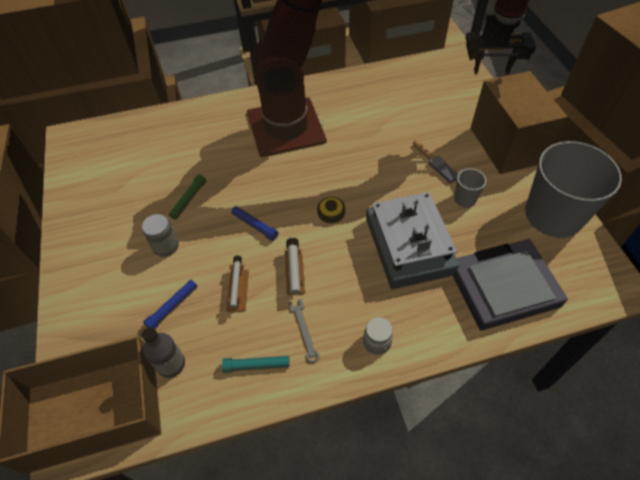

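View pics/top0.png

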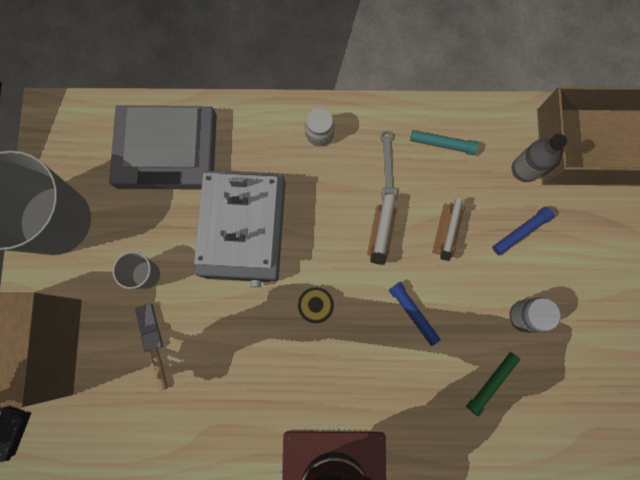

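The two candidate tubes in "top" are the one at (379,257)–(388,197), which is thicker, and the one at (447,252)–(458,202), which is thinner. Both are white with black caps and lie in wooden stands; the blue, green and teal ones are look-alikes. The first one fits. On the shaker, the clips are at about (235,237) and (237,199), and the stop is at (238,182). I'll confirm with an enlarged crop.

```bash
python3 - <<'E'
import cv2,numpy as np
t=cv2.imread("pics/top0.png")
a=cv2.resize(t[170:290,360:480],(400,400),interpolation=cv2.INTER_CUBIC)
d=cv2.resize(t[165:285,190:310],(600,600),interpolation=cv2.INTER_CUBIC)[:, :400]
s=cv2.imread("pics/scene0.png")
cv2.imwrite("pics/crop1.png",np.hstack([cv2.resize(t[170:280,360:470],(400,400),interpolation=cv2.INTER_CUBIC),cv2.resize(t[165:245,200:280],(400,400),interpolation=cv2.INTER_CUBIC)]))
cv2.imwrite("pics/crop2.png",np.hstack([cv2.resize(s[220:320,220:320],(300,300),interpolation=cv2.INTER_CUBIC),cv2.resize(s[190:280,365:460],(500,474),interpolation=cv2.INTER_CUBIC)[:300*1]]) if 0 else cv2.resize(s[185:285,360:460],(600,600),interpolation=cv2.INTER_CUBIC))
E
```

```text
(no output)
```

View pics/crop1.png

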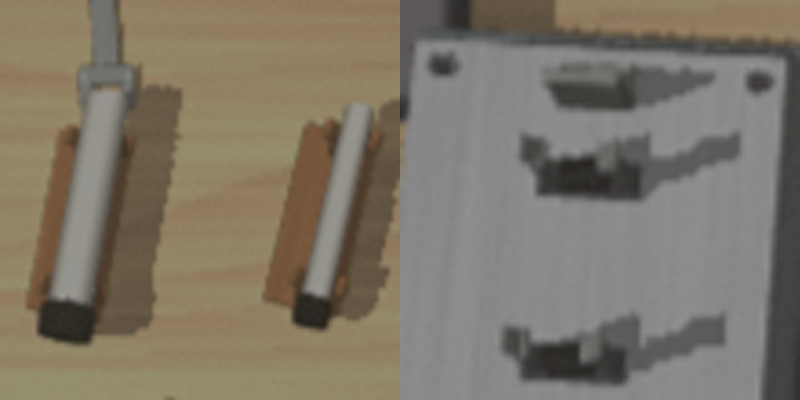

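View pics/crop2.png

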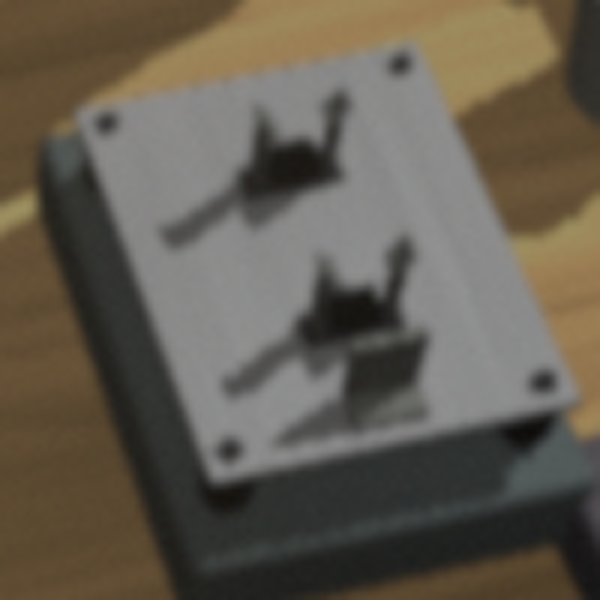

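The crops confirm it. The thick tube, in the stand just below the wrench jaw, has its cap at top (378,257) and its bottom at (389,195). The clips open upward at top (≈233,194) and (≈230,233), and the stop is at (239,181). Next I'll triangulate the deck features and fit the tube axis.

```bash
cat > h.py <<'E'
from plant import *
import cv2,numpy as np
def cam(n):
    c=camera_model(n);K=np.array([[c['fx'],0,c['cx']],[0,c['fy'],c['cy']],[0,0,1]]);return K,np.array(c['R']),np.array(c['t'])
def plane(n,p,z):
    K,R,t=cam(n);C=-R.T@t;d=R.T@np.linalg.inv(K)@[p[0],p[1],1];return C+d*(z-C[2])/d[2]
def tri(ps,pt):
    P=[K@np.c_[R,t] for K,R,t in (cam("scene"),cam("top"))]
    X=cv2.triangulatePoints(P[0],P[1],np.array(ps,float),np.array(pt,float));return X[:3,0]/X[3,0]
def proj(n,X):
    K,R,t=cam(n);p=K@(R@np.asarray(X,float)+t);return p[:2]/p[2]
E
python3 - <<'E'
from h import *
np.set_printoptions(precision=1,suppress=True)
T=lambda x,y:(200+(x-400)/5-.4,165+y/5-.4)
S=lambda x,y:(360+x/6-.4,185+y/6-.4)
pts=dict(farL=(S(403,240),T(530,140)),farR=(S(322,255),T(610,140)),nearL=(S(340,92),T(513,333)),nearR=(S(262,108),T(592,340)),
 stopL=(S(428,330),T(553,82)),stopR=(S(350,345),T(635,82)),b1=(S(543,380),T(443,65)),b2=(S(230,450),T(760,80)))
for k,(s,t) in pts.items(): print(k,tri(s,t),plane("top",t,154 if k[0] in'fn' else 144 if k[0]=='s' else 103),plane("scene",s,154 if k[0] in'fn' else 144 if k[0]=='s' else 103))
for b in((400,65),(107,122)): print('near bolts',plane("scene",S(*b),103))
im=cv2.imread("pics/top0.png");hsv=cv2.cvtColor(im,cv2.COLOR_BGR2HSV)
# tube white
roi=np.zeros(im.shape[:2],np.uint8);roi[196:250,365:400]=255
m=cv2.inRange(hsv,(0,0,105),(179,60,255))&roi
n,l,st,_=cv2.connectedComponentsWithStats(m);i=1+st[1:,4].argmax();m=np.uint8(l==i)*255
print(st[i])
cs=[(np.where(m[y])[0].mean(),y,(m[y]>0).sum()) for y in range(196,256) if m[y].any()]
print([(round(float(a),1),b,int(c)) for a,b,c in cs][::3])
g=[c[:2] for c in cs if 206<=c[1]<=245]
vx,vy,x0,y0=cv2.fitLine(np.float32(g),2,0,.01,.01).ravel();print(vx/vy,x0,y0)
for y in range(184,270): 
    x=x0+(y-y0)*vx/vy;
    if y<206 or y>240: print(y,round(x,1),hsv[y,int(round(x))].tolist(),end=';')
f=lambda y:plane("top",(x0+(y-y0)*vx/vy,y),45)
print(f(200),f(245))
E
```

```text
farL [627.6 237.1 160.2] [629.6 239.3 154. ] [623.7 238.7 154. ]
farR [626.8 201.3 162.9] [629.9 205.  154. ] [621.  202.5 154. ]
nearL [543.9 241.5 159.3] [545.1 243.  154. ] [540.1 243.3 154. ]
nearR [541.2 207.2 157.5] [542.3 209.5 154. ] [538.5 206.8 154. ]
stopL [660.9 235.3 138.3] [658.6 232.5 144. ] [664.3 234.8 144. ]
stopR [660.2 199.2 141.4] [658.9 196.8 144. ] [661.9 200.2 144. ]
b1 [678.8 290.2 102.3] [678.8 290.7 103. ] [679.2 289.1 103. ]
b2 [673.  146.7 101.9] [672.9 147.1 103. ] [673.6 145.8 103. ]
near bolts [497.3 297.7 103. ]
near bolts [489.4 154.7 103. ]
[374 196  20  54 579]
[(387.5, 196, 12), (387.5, 199, 12), (387.5, 202, 10), (387.0, 205, 11), (386.5, 208, 10), (386.0, 211, 11), (385.5, 214, 10), (385.0, 217, 11), (384.0, 220, 11), (383.5, 223, 10), (383.0, 226, 11), (382.5, 229, 10), (382.0, 232, 11), (381.5, 235, 10), (381.0, 238, 11), (380.5, 241, 10), (380.0, 244, 11), (379.0, 247, 11)]
-0.18835387 383.2375 225.5
184 391.1 [30, 11, 112];185 390.9 [30, 13, 114];186 390.7 [30, 11, 113];187 390.5 [30, 13, 101];188 390.3 [20, 14, 107];189 390.1 [30, 14, 113];
[... 406 characters left out ...]
;242 380.1 [23, 7, 149];243 379.9 [26, 12, 149];244 379.8 [30, 9, 149];245 379.6 [30, 9, 147];246 379.4 [24, 9, 148];247 379.2 [24, 8, 150];248 379.0 [24, 9, 149];249 378.8 [25, 10, 151];250 378.6 [20, 10, 150];251 378.4 [21, 14, 131];252 378.2 [20, 17, 88];253 378.1 [15, 38, 53];254 377.9 [17, 48, 48];255 377.7 [18, 55, 46];256 377.5 [19, 55, 51];257 377.3 [20, 48, 48];258 377.1 [17, 52, 44];259 376.9 [21, 53, 48];260 376.7 [18, 53, 48];261 376.6 [23, 46, 44];262 376.4 [21, 61, 42];263 376.2 [23, 65, 63];264 376.0 [22, 75, 126];265 375.8 [22, 75, 149];266 375.6 [23, 74, 148];267 375.4 [21, 77, 145];268 375.2 [20, 80, 146];269 375.0 [20, 80, 147];[ 645.3 -122.7   45. ] [ 537.1 -101.5   45. ]
```

```bash
python3 -m crank '[[[0,0,0],-5.5],[[-0.0224,-0.0268,0],0],[[-0.0224,-0.0268,0],0],[[-0.0224,-0.0268,0],0],[[-0.0224,-0.0268,0],0],[[-0.0224,-0.0268,0],0],[[-0.0224,-0.0268,0],0],[[-0.0224,-0.0268,0],0],[[-0.0224,-0.0268,0],0],[[-0.0224,-0.0268,0],0],[[-0.0224,-0.0268,0],0],[[-0.0224,-0.0268,0],0],[[-0.0224,-0.0268,0],0],[[-0.0224,-0.0268,0],0],[[-0.0224,-0.0268,0],0],[[-0.0224,-0.0268,0],0],[[-0.0224,-0.0268,0],0],[[-0.0224,-0.0268,0],0],[[-0.0224,-0.0268,0],0],[[-0.0224,-0.0268,0],0]]' 0.087 25
python3 -m crank '[[[-0.0224,-0.0268,0],0],[[-0.0224,-0.0268,0],0],[[-0.0224,-0.0268,0],0],[[-0.0222,-0.0268,0],0],[[-0.0222,-0.026,0],0],[[0,0,0.025],0],[[0,0,0.025],0],[[0,0,0.025],0],[[0,0,0.025],0],[[0,0,0],0],[[0,0,0],0],[[0,0,0],0]]'
```

```text
clock: 1.77
eef_pos: [505.6, 40.0, 222.5]
orientation: [-0.0, 0.096, 0.995, 0.0]
force: [0.6, -0.0, -0.1]
width: 86.8
finger_force: 0.0
clock: 2.77
eef_pos: [589.8, -110.6, 123.9]
orientation: [0.001, 0.096, 0.995, -0.0]
force: [0.6, 0.2, 1.0]
width: 86.8
finger_force: 0.0
```

```bash
python3 -m crank '[[[0.001,0,0.014],0],[[0,0,0.014],0],[[0,0,0.014],0],[[0,0,0.014],0],[[0,0,0.014],0],[[0,0,0.012],0],[[0,0,0.01],0],[[0,0,0.004],0],[[0,0,0],0],[[0,0,0],0]]'
python3 - <<'E'
from h import *
i=snapshot("scene");cv2.imwrite("pics/g1.png",cv2.resize(i[200:340,220:360],(600,600),interpolation=cv2.INTER_CUBIC));print(get_state()['eef_pos'],get_state()['force'])
E
```

```text
clock: 3.6
eef_pos: [588.4, -110.4, 26.7]
orientation: [0.0, 0.096, 0.995, -0.0]
force: [0.2, 1.0, 1.0]
width: 87.1
finger_force: 0.0
[ 588.64732077 -110.42303905   27.05846699] [-0.19830399  0.51106218  0.54939178]
```

View pics/g1.png

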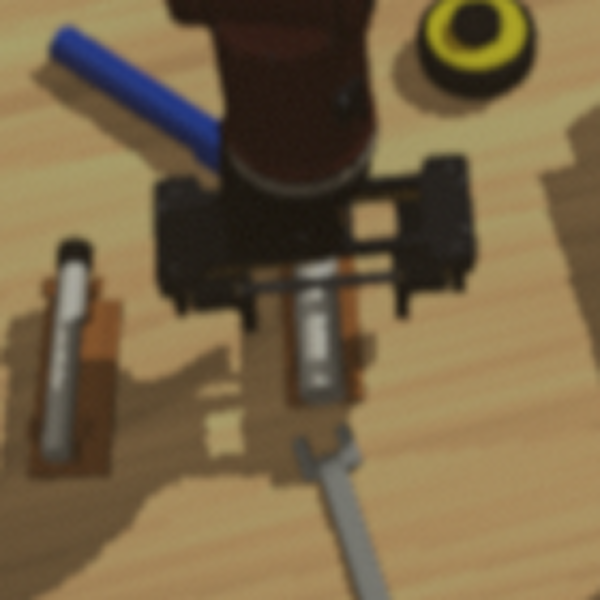

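The fingers straddle the thick tube centrally, at about (318,330) in the crop. The wrench is clear of them. Closing and lifting now.

```bash
python3 -m crank '[[[0,0,0],0],[[0,0,0],0],[[0,0,0],0],[[0,0,0],0],[[0,0,0],0],[[0,0,0],0],[[0,0,0],0],[[0,0,0],0],[[0,0,0],0],[[0,0,0],0]]' 0 55
python3 -m crank '[[[0,0,-0.005],0],[[0,0,-0.015],0],[[0,0,-0.025],0],[[0,0,-0.025],0],[[0,0,-0.025],0],[[0,0,-0.025],0],[[0,0,-0.025],0],[[0,0,-0.025],0],[[0,0,0],0],[[0,0,0],0]]'
```

```text
clock: 4.48
eef_pos: [587.6, -113.9, 26.9]
orientation: [0.0, 0.097, 0.995, -0.002]
force: [-5.4, -17.7, 6.1]
width: 28.5
finger_force: 8.8
clock: 5.32
eef_pos: [589.0, -110.1, 197.7]
orientation: [0.001, 0.096, 0.995, 0.0]
force: [-0.6, 0.4, -2.5]
width: 27.0
finger_force: 55.0
```

```bash
python3 -m crank '[[[0,0,0],-4.25],[[0,0.01,0],-4.25],[[0.002,0.022,0],0],[[0.002,0.025,0],0],[[0.002,0.025,0],0],[[0.002,0.025,0],0],[[0.002,0.025,0],0],[[0.002,0.025,0],0],[[0.002,0.025,0],0],[[0.002,0.025,0],0],[[0.002,0.025,0],0],[[0.002,0.025,0],0],[[0.002,0.025,0],0],[[0.002,0.025,0],0],[[0.002,0.025,0],0],[[0,0.014,0],0],[[0,0.01,0],0],[[0,0,0],0],[[0,0,0],0],[[0,0,0],0]]'
python3 - <<'E'
from h import *
for n in("scene","top"): cv2.imwrite(f"pics/{n}2.png",snapshot(n))
a=cv2.imread("pics/scene2.png")[170:290,350:470];b=cv2.imread("pics/top2.png")[155:275,180:300]
cv2.imwrite("pics/c3.png",np.hstack([cv2.resize(x,(400,400),interpolation=cv2.INTER_CUBIC) for x in(a,b)]));s=get_state();print(s['eef_pos'],s['orientation'],s['force'])
E
```

```text
clock: 6.98
eef_pos: [579.3, 244.4, 196.4]
orientation: [-0.0, 0.023, 1.0, -0.001]
force: [0.3, -0.0, -0.8]
width: 26.6
finger_force: 55.0
[579.32293844 244.62235493 196.69813388] [ 1.08127910e-04  2.34470751e-02  9.99725052e-01 -2.10331910e-04] [ 0.1116201  -0.01288181 -2.05912166]
```

View pics/c3.png

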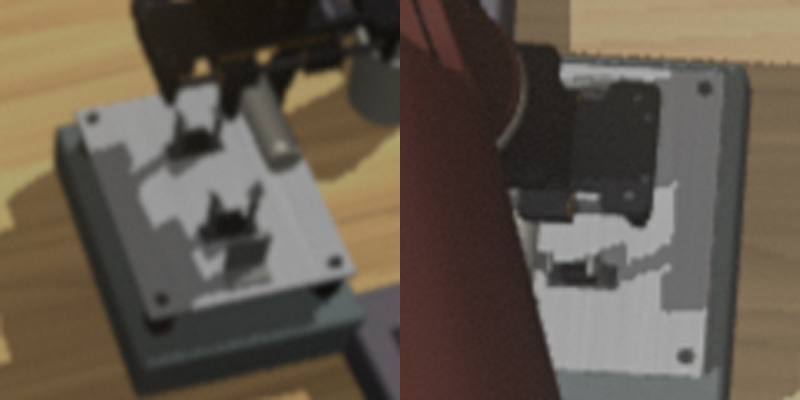

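The tube is 22 mm too far to the left (+y), with its base at scene ≈(434,216). I'll correct that, lower to just above the clips, and look again.

```bash
python3 -m crank '[[[0.001,-0.0115,0],0],[[0,-0.011,0.006],0],[[0,0,0.01],0],[[0,0,0.01],0],[[0,0,0.01],0],[[0,0,0],0],[[0,0,0],0],[[0,0,0],0]]'
python3 - <<'E'
from h import *
for n in("scene","top"): cv2.imwrite(f"pics/{n}3.png",snapshot(n))
a=cv2.imread("pics/scene3.png")[190:270,370:450];b=cv2.imread("pics/top3.png")[160:270,195:305]
cv2.imwrite("pics/c4.png",np.hstack([cv2.resize(a,(600,600),interpolation=cv2.INTER_CUBIC),cv2.resize(b,(200,200)).repeat(1,0) if 0 else np.vstack([cv2.resize(b,(200,200)),np.zeros((400,200,3),np.uint8)])]));s=get_state();print(s['eef_pos'],s['orientation'],s['force'])
p=s['eef_pos'];u=np.array([.999,-.0436,0]);
o=p+[0,0,18]-2*u
print(proj("scene",o+70*u),proj("scene",o-70*u), 'pred base centre in crop',(proj("scene",o+70*u)-[370,190])*7.5)
seat=np.array([585.3,221.5,154]);v=np.array([.0436,.999,0])
for k in(42,-42): print('tips pred crop',[(proj("scene",seat+k*u+w*v)-[370,190])*7.5 for w in(17,-17)])
E
```

```text
clock: 7.75
eef_pos: [576.9, 224.5, 160.5]
orientation: [-0.0, 0.022, 1.0, -0.0]
force: [0.5, 0.6, -1.4]
width: 26.5
finger_force: 55.0
[577.15663875 224.43403088 160.96868973] [3.08947044e-04 2.20731039e-02 9.99756304e-01 1.21829635e-04] [ 0.15886402 -0.25428041 -0.99150118]
[425.08919104 227.0193089 ] [407.0255098  185.63663173] pred base centre in crop [413.16893278 277.64481671]
tips pred crop [array([424.95354365, 270.64044564]), array([330.97665918, 290.60970686])]
tips pred crop [array([343.29179413,  84.74514696]), array([252.34252043, 103.42005428])]
```

View pics/c4.png

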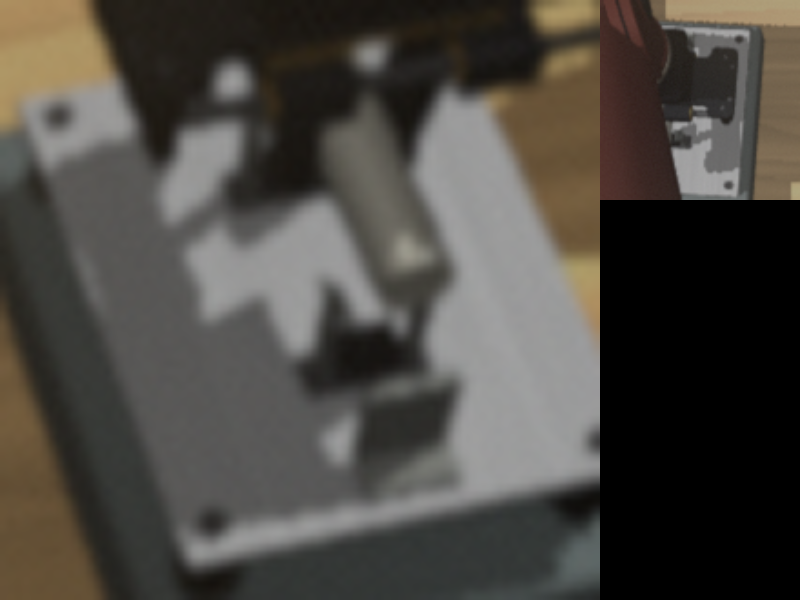

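The base appears at about (415,275) in the crop, against a predicted (413,278), so the in-hand pose holds. The clip tips also match the estimate. I'll shift −2.5 mm in y and descend to just above contact.

```bash
python3 -m crank '[[[0,-0.0025,0],0],[[0,0,0.008],0],[[0,0,0.008],0],[[0,0,0.003],0],[[0,0,0],0],[[0,0,0],0],[[0,0,0],0],[[0,0,0],0]]'
python3 -m crank '[[[0,0,0.002],0],[[0,0,0.002],0],[[0,0,0.002],0],[[0,0,0.002],0],[[0,0,0.002],0],[[0,0,0],0],[[0,0,0],0]]'
```

```text
clock: 8.52
eef_pos: [577.0, 221.6, 141.8]
orientation: [0.0, 0.022, 1.0, 0.0]
force: [-0.3, -0.3, -1.7]
width: 27.1
finger_force: 55.0
clock: 9.1
eef_pos: [577.1, 222.4, 131.9]
orientation: [0.0, 0.022, 1.0, 0.001]
force: [0.9, 5.0, 2.5]
width: 26.9
finger_force: 55.0
```

```bash
python3 -m crank '[[[0,0.001,-0.001],0],[[0,0.001,-0.001],0],[[0,0,0],0],[[0,0,0],0]]'
python3 -m crank '[[[0,0,0.001],0],[[0,0,0.001],0],[[0,0,0.001],0],[[0,0,0.001],0],[[0,0,0],0],[[0,0,0],0],[[0,0,0],0]]'
```

```text
clock: 9.43
eef_pos: [576.9, 223.2, 133.6]
orientation: [0.0, 0.022, 1.0, -0.0]
force: [1.4, 2.2, 2.6]
width: 26.7
finger_force: 55.0
clock: 10.02
eef_pos: [576.9, 223.3, 129.6]
orientation: [0.0, 0.022, 1.0, -0.0]
force: [0.1, -0.6, 5.3]
width: 26.8
finger_force: 55.0
```

```bash
python3 -m crank '[[[0,0,0.001],0],[[0,0,0.001],0],[[0,0,0.001],0],[[0,0,0.001],0],[[0,0,0.001],0],[[0,0,0.001],0],[[0,0,0],0],[[0,0,0],0]]'; python3 -m crank '[[[0,0,0.001],0],[[0,0,0.001],0],[[0,0,0.001],0],[[0,0,0.001],0],[[0,0,0],0],[[0,0,0],0]]'
```

```text
clock: 10.68
eef_pos: [577.0, 223.4, 124.0]
orientation: [0.0, 0.022, 1.0, 0.0]
force: [-0.6, -0.5, 7.7]
width: 26.8
finger_force: 55.0
clock: 11.18
eef_pos: [577.2, 223.4, 120.3]
orientation: [0.0, 0.022, 1.0, 0.0]
force: [-1.4, -1.3, 9.5]
width: 26.9
finger_force: 55.0
```

```bash
python3 -m crank '[[[0,0,0.001],0],[[0,0,0.001],0],[[0,0,0.001],0],[[0,0,0.001],0],[[0,0,0],0],[[0,0,0],0]]'; python3 -m crank '[[[0,0,0.001],0],[[0,0,0.001],0],[[0,0,0.001],0],[[0,0,0],0],[[0,0,0],0]]'
```

```text
clock: 11.68
eef_pos: [577.4, 223.5, 116.6]
orientation: [0.001, 0.022, 1.0, 0.0]
force: [-1.7, -1.4, 11.9]
width: 26.9
finger_force: 55.0
clock: 12.1
eef_pos: [577.6, 223.5, 113.8]
orientation: [0.001, 0.022, 1.0, 0.0]
force: [-1.3, -0.7, 13.4]
width: 26.8
finger_force: 55.0
```

```bash
python3 -m crank '[[[0,0,0.001],0],[[0,0,0.001],0],[[0,0,0],0],[[0,0,0],0],[[0,0,0],0]]'; python3 -c "
from plant import *;s=get_state();print(s['torque'],s['force'],s['orientation'])"
```

```text
clock: 12.52
eef_pos: [577.7, 223.5, 112.1]
orientation: [0.001, 0.022, 1.0, 0.0]
force: [-1.5, -1.4, 14.2]
width: 26.6
finger_force: 55.0
[-0.39851274  0.2533632  -0.08755001] [-1.48983828 -1.41756999 14.16520895] [8.97750736e-04 2.24276871e-02 9.99747982e-01 4.07428572e-04]
```

```bash
python3 -m crank '[[[0,0,0.001],0],[[0,0,0.0005],0],[[0,0,0],0],[[0,0,0],0]]'; python3 -m crank '[[[0,0,0.0005],0],[[0,0,0.0005],0],[[0,0,0],0],[[0,0,0],0]]'
```

```text
clock: 12.85
eef_pos: [577.8, 223.5, 110.7]
orientation: [0.001, 0.022, 1.0, 0.0]
force: [-1.9, -1.3, 14.1]
width: 26.9
finger_force: 55.0
clock: 13.18
eef_pos: [578.0, 223.5, 109.8]
orientation: [0.001, 0.022, 1.0, 0.0]
force: [-1.8, -1.4, 14.7]
width: 26.6
finger_force: 55.0
```

```bash
python3 -m crank '[[[0,0,0.0005],0],[[0,0,0.0005],0],[[0,0,0],0],[[0,0,0],0]]'; python3 -m crank '[[[0,0,0.0005],0],[[0,0,0.0005],0],[[0,0,0],0],[[0,0,0],0]]'
```

```text
clock: 13.52
eef_pos: [578.1, 223.5, 108.8]
orientation: [0.001, 0.022, 1.0, 0.001]
force: [-0.9, -1.0, 15.2]
width: 26.6
finger_force: 55.0
clock: 13.85
eef_pos: [578.2, 223.5, 107.9]
orientation: [0.001, 0.022, 1.0, 0.001]
force: [-1.2, -1.9, 14.5]
width: 26.8
finger_force: 55.0
```

```bash
python3 -m crank '[[[0,0,0.0005],0],[[0,0,0.0005],0],[[0,0,0],0],[[0,0,0],0]]'; python3 -m crank '[[[0,0,0.0005],0],[[0,0,0.0005],0],[[0,0,0],0],[[0,0,0],0]]'
```

```text
clock: 14.18
eef_pos: [577.8, 223.4, 106.0]
orientation: [0.001, 0.022, 1.0, 0.0]
force: [0.8, -1.7, -1.5]
width: 27.1
finger_force: 55.0
clock: 14.52
eef_pos: [577.6, 223.4, 104.8]
orientation: [0.001, 0.022, 1.0, 0.0]
force: [0.3, -1.1, 8.7]
width: 26.7
finger_force: 55.0
```

It snapped: at TCP z 104.8 the deck should be about 13 mm down, which means about 10.5 N, and the measured force agrees. I'll ease up until the deck is nearly up, then look.

```bash
python3 -m crank '[[[0,0,-0.002],0],[[0,0,-0.002],0],[[0,0,-0.002],0],[[0,0,-0.002],0],[[0,0,-0.001],0],[[0,0,-0.001],0],[[0,0,-0.001],0],[[0,0,0],0],[[0,0,0],0],[[0,0,0],0]]'
python3 - <<'E'
from h import *
i=snapshot("scene");cv2.imwrite("pics/s5.png",i);cv2.imwrite("pics/c5.png",cv2.resize(i[190:270,370:450],(600,600),interpolation=cv2.INTER_CUBIC))
s=get_state();print(s['eef_pos'],s['force'])
p=s['eef_pos'];u=np.array([.999,-.0436,0]);o=p+[0,0,18]-2*u
print((proj("scene",o+70*u)-[370,190])*7.5)
E
```

```text
clock: 15.35
eef_pos: [577.6, 223.4, 115.1]
orientation: [0.001, 0.022, 1.0, -0.0]
force: [6.4, 0.0, 2.3]
width: 26.9
finger_force: 55.0
[577.56593417 223.34292177 115.10283497] [ 6.54159342 -1.13924763  1.98783922]
[392.02675028 356.50019598]
```

View pics/c5.png

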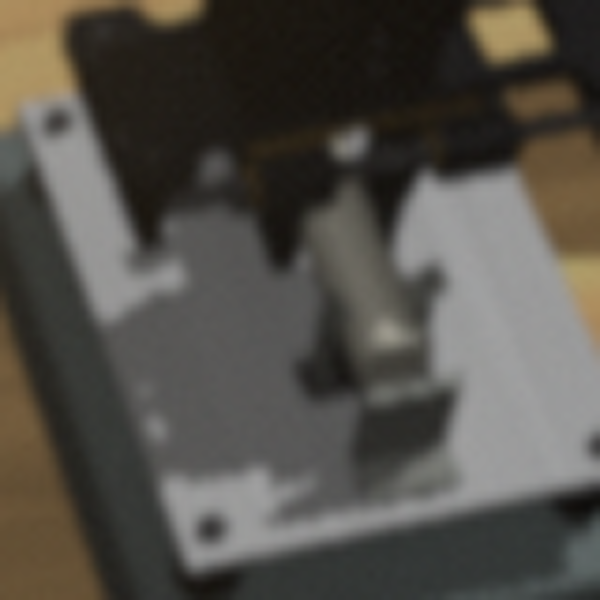

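The tube sits down between both far-clip fingers, with its base at about (390,355) in the crop and a visible gap to the stop at about (405,385). I'll lift 2 mm more and slide.

```bash
python3 -m crank '[[[0,0,-0.001],0],[[0,0,-0.001],0],[[0,0,0],0],[[0,0,0],0]]'
python3 -m crank '[[[-0.001,0,0],0],[[-0.001,0,0],0],[[-0.001,0,0],0],[[-0.001,0,0],0],[[0,0,0],0],[[0,0,0],0]]'
python3 -m crank '[[[-0.001,0,0],0],[[-0.001,0,0],0],[[-0.001,0,0],0],[[-0.001,0,0],0],[[0,0,0],0],[[0,0,0],0]]'
```

```text
clock: 15.73
eef_pos: [577.6, 223.3, 117.0]
orientation: [0.001, 0.022, 1.0, -0.0]
force: [6.3, -1.4, 1.1]
width: 26.6
finger_force: 55.0
clock: 16.23
eef_pos: [578.2, 223.4, 115.6]
orientation: [-0.003, 0.022, 1.0, -0.001]
force: [-6.1, -1.9, 1.5]
width: 26.6
finger_force: 55.0
clock: 16.73
eef_pos: [582.2, 223.2, 115.6]
orientation: [-0.003, 0.022, 1.0, -0.001]
force: [-6.7, -1.2, 0.5]
width: 27.0
finger_force: 55.0
```

```bash
python3 -m crank '[[[-0.001,0,0],0],[[-0.001,0,0],0],[[-0.001,0,0],0],[[-0.001,0,0],0],[[-0.001,0,0],0],[[0,0,0],0],[[0,0,0],0]]'
python3 -m crank '[[[-0.001,0,0],0],[[-0.001,0,0],0],[[0,0,0],0],[[0,0,0],0]]'
python3 -m crank '[[[-0.001,0,0],0],[[0,0,0],0],[[0,0,0],0]]'
```

```text
clock: 17.32
eef_pos: [587.2, 223.0, 115.6]
orientation: [-0.003, 0.022, 1.0, -0.001]
force: [-6.5, -2.2, 1.9]
width: 26.8
finger_force: 55.0
clock: 17.65
eef_pos: [589.2, 222.9, 115.6]
orientation: [-0.003, 0.022, 1.0, -0.001]
force: [-7.0, -1.2, 1.6]
width: 26.9
finger_force: 55.0
clock: 17.9
eef_pos: [589.9, 222.9, 115.5]
orientation: [-0.003, 0.022, 1.0, -0.001]
force: [-7.7, -0.8, 1.8]
width: 27.0
finger_force: 55.0
```

```bash
python3 -m crank '[[[-0.001,0,0],0],[[0,0,0],0],[[0,0,0],0]]'; python3 -m crank '[[[-0.0005,0,0],0],[[-0.0005,0,0],0],[[0,0,0],0],[[0,0,0],0]]'
```

```text
clock: 18.15
eef_pos: [589.9, 222.9, 115.1]
orientation: [-0.004, 0.022, 1.0, -0.001]
force: [-10.3, -0.8, 1.9]
width: 27.1
finger_force: 55.0
clock: 18.48
eef_pos: [589.9, 222.9, 114.7]
orientation: [-0.005, 0.022, 1.0, -0.001]
force: [-14.0, -2.0, 2.1]
width: 26.7
finger_force: 55.0
```

Contact with the stop is clear: x stalls at 589.9 while the force rises, leaving about 7 N on the stop. I'll relax the push without dragging the tube back, then release.

```bash
python3 -m crank '[[[0.001,0,0],0],[[0.001,0,0],0],[[0.001,0,0],0],[[0.0005,0,0],0],[[0,0,0],0],[[0,0,0],0]]'
```

```text
clock: 18.98
eef_pos: [589.9, 222.9, 116.4]
orientation: [-0.002, 0.022, 1.0, -0.0]
force: [-6.4, -1.0, 1.3]
width: 26.5
finger_force: 55.0
```

```bash
python3 -m crank '[[[0.001,0,0],0],[[0.001,0,0],0],[[0.0005,0,0],0],[[0,0,0],0],[[0,0,0],0]]'; python3 -m crank '[[[0,0,0],0],[[0,0,0],0],[[0,0,0],0],[[0,0,0],0],[[0,0,0],0],[[0,0,0],0],[[0,0,0],0],[[0,0,0],0]]' 0.07 20;python3 -m crank '[[[0,0,-0.004],0],[[0,0,-0.01],0],[[0,0,-0.02],0],[[0,0,-0.025],0],[[0,0,-0.025],0],[[0,0,-0.03],0],[[0,0,-0.03],0],[[0,0,-0.03],0],[[-0.02,0,0],0],[[0,-0.035,0],0],[[0,-0.035,0],0],[[0,-0.035,0],0],[[0,-0.035,0],0],[[0,-0.035,0],0],[[0,-0.035,0],0],[[0,-0.035,0],0],[[0,-0.035,0],0],[[0,0,0],0],[[0,0,0],0],[[0,0,0],0]]'
python3 - <<'E'
from h import *
i=snapshot("scene");j=snapshot("top")
cv2.imwrite("pics/c6.png",np.hstack([cv2.resize(i[190:270,370:450],(400,400),interpolation=cv2.INTER_CUBIC),cv2.resize(j[165:265,190:290],(400,400),interpolation=cv2.INTER_CUBIC)]))
print(get_state()['eef_pos'])
E
```

```text
clock: 19.4
eef_pos: [589.9, 222.9, 117.5]
orientation: [0.001, 0.022, 1.0, 0.0]
force: [4.8, -1.2, 1.1]
width: 27.1
finger_force: 55.0
clock: 20.07
eef_pos: [588.8, 223.1, 117.0]
orientation: [-0.0, 0.022, 1.0, -0.0]
force: [0.7, 0.2, -0.1]
width: 67.5
finger_force: 0.0
clock: 21.73
eef_pos: [596.5, -57.0, 291.7]
orientation: [0.0, 0.022, 1.0, 0.0]
force: [0.7, -0.5, 0.4]
width: 70.2
finger_force: 0.0
[596.59577144 -55.79351382 291.28292218]
```

View pics/c6.png

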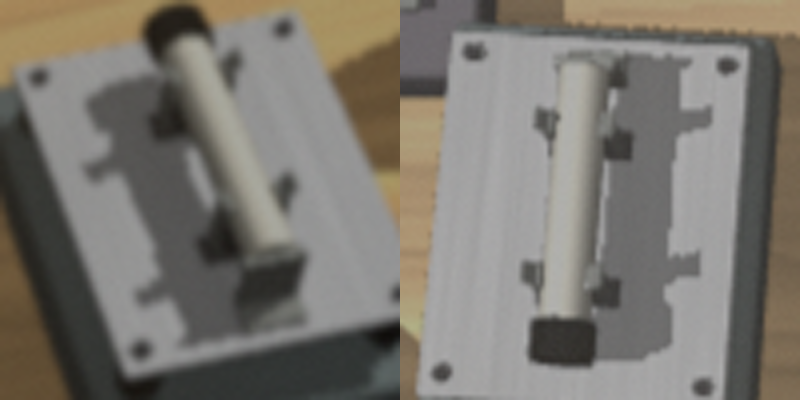

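The picture shows the tube seated in both clips. Its base is against the stop (crop (270,250) in scene, (590,62) in top), the deck is up and the arm is clear. Handing in.

```bash
python3 -c "
from plant import *;print(finish_job())"
```

```text
the job is handed in; nothing more can be done
None
```

The thicker tube is snapped into both clips with its bottom resting against the end stop, the deck is back up and the arm is clear; I handed the job in at about 22 s, but no verdict came back.

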